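Rinse a pocket pH tester, dip it in the sample and hang it back

TASK

Take the yellow pH tester out of its stand and, holding it in the gripper, rinse it by dipping the tip of its electrode into the water in the small beaker; then dip it into the blue sample in the large beaker and keep it there for two seconds so that the reading settles. Leave both glasses standing where they are without pressing on them, leave the bottles behind alone, and finally hang the tester upright in the fork of its stand again, collar resting on the fork, and let go.

Things in the scene. Friction and masses are not known exactly. Their poses are not given: they have to be found in the camera images.
- tester: Yellow pocket pH tester, 172 mm long, 90 g, hanging upright. Origin at the lower end of its electrode, z up its axis, display to -x. By height: grey electrode, diameter 15 mm (0-60 mm), white line on it at 37 mm; black neck, diameter 22 (60-90); black collar, diameter 33 (90-96); yellow case, 30 mm in x by 24 in y (95-167); black cap. Grasp the case from above.
- tester_tip (a point): Lower end of the tester's electrode (same point as its origin).
- tester_collar (a point): Centre of the underside of the tester's collar, 90 mm above the tip on the axis; this face rests on the fork.
- tester_grip (a point): Point on the tester's axis at the middle of the yellow case, 135 mm above the tip; case 30 mm in x by 24 mm in y.
- stand: White fixed stand, base 100 x 90 x 9 mm. Origin on its underside below the middle of the fork. A column at +x carries a level fork plate, 60 mm wide, 7 thick, top face 113 mm above the origin; its slot, 28 mm wide, is open to -x (back edge x = +14 mm, prong tips x = -30). Raised edges 4 mm high bound the seat behind, beside and at the prong tips. Nothing stands above it.
- stand_seat (a point): Centre of the fork's seat, level with its top face: tester_collar belongs here when the tester hangs in the stand.
- rinse_beaker: Small clear glass beaker with clear water: outer diameter 52 mm, inner 44 mm, rim 69 mm above its origin, water surface about 27 mm and inner floor 2 mm above the origin. Origin at the centre of its underside, z up. Loose, 0.11 kg.
- sample_beaker: Large glass beaker with blue solution: outer diameter 72 mm, inner 60 mm, rim 94 mm above its origin, surface about 41 mm and inner floor 2 mm above the origin. Origin at the centre of its underside, z up. Loose, 0.24 kg.
- acid_bottle: Bystander: amber bottle with a dark cap, 64 mm diameter, 126 mm tall. Origin at the centre of its underside.
- wash_bottle: Bystander: clear wash bottle with a red spout, 58 x 92 mm, 177 mm tall. Origin at the centre of its underside.
- drop_bottle: Bystander: small amber bottle, 35 mm diameter, 70 mm tall. Origin at the centre of its underside.
- drop_bottle2: Bystander: small clear bottle with a blue cap, 35 mm diameter, 70 mm tall. Origin at the centre of its underside.
Things that resemble listed ones, but are neither listed nor needed, are in the scene too. What is shaped like the tester but purple is not meant.

How it is judged:
By the outcome, as a careful person would: the job done as asked, in the order asked, and still so for the second after the job is handed in, with the robot touching nothing.
It also fails if it takes over 58 s, if anything falls off the work surface, if the arm or the gripper's body presses on something with over 40 N, if the wrist force passes 120 N, or if a joint passes its speed limit or range.

ROBOT

A 6-joint arm with a two-finger parallel gripper is mounted at the origin on a cart in front of the work surface, level with it; the furniture and walls round the work are solid. World frame = base frame: x ahead of the robot, y to its left, z up, the work surface at z = 0. Lengths are in m, angles in rad, forces in N, time in s.
With the tool pointing down it reaches from about 0.25 to 0.775 m from the base axis. Payload 4 kg.
Tool frame: the origin (TCP) lies at the very end of the fingers, on their centre line; the grasp point (between the pads) lies 19 mm behind it; z points along the fingers, y is the direction in which the jaws open and shut (so a half turn about z gives the same grasp; the last joint's range is limited). The gripper opens to 94 mm and grips with 3 to 60 N. Pads are 16 mm wide; open, the fingers measure 119 mm over their backs; the gripper's body (75 mm by 177 mm) begins 78 mm behind the grasp point.
Start: joints at [-1.284, 0.087, 1.371, -0, 1.684, -0.103], TCP at [0.209, -0.509, 0.206] pointing down, gripper open.
Joint ranges: [-3.1, 3.1], [-0.76, 2.03], [0.27, 2.55], [-1.08, 4.22], [0.17, 2.65], [-2.57, 2.57]. Speed limits (rad/s): [2.79, 2.79, 3.14, 3.14, 3.14, 3.14].

INTERFACE

Orientations are given as [roll, pitch, yaw] about the fixed x, y, z axes, in that order (R = Rz(yaw) Ry(pitch) Rx(roll)).
In Python, from bench import robot, snapshot, calibration gives the robot as it stands. The module is installed in compiled form; this text tells all that it offers.
- The arm moves only by the tool servo_tool, never from a script. Its argument "series" is text: rows parted by semicolons, each of 5 numbers parted by spaces: the closure, from -1 (fully open) to 1 (shut), then the shift along the tool's x, y, z in cm, then the turn about the tool's z in rad. A call has 1 to 20 rows; each row is the pose to reach, as a shift and turn from the pose commanded when the call began, along the tool's axes at that moment; what a row does not reach only later rows make up. A row lasts 1/12 s, in which the tool goes at most 41.7 mm and 7.16 degrees, less where a joint would pass 70% of its speed; a pose out of reach is approached as far as the arm can. A call with a gripper value outside its range is refused whole. The fingers move at their own pace and stop on an object; the grip force is fixed at half the most. Time passes only in rows, so rows that repeat a pose let the fingers close. It gives the time, the measured TCP pose, the force and the opening at its end, in the units of the state.
- robot.get_obs(): the state, without advancing time (a new reading comes with each control period).
- snapshot(name): name is "scene" or "top" or "wrist"; returns (picture, depth): 384x512x3 uint8, red, green, blue; 384x512 float32, m along the optical axis (not along the pixel's ray), 0 where there is no reading.
- calibration(name): a dict with "fx", "fy", "cx", "cy" (pixels), "rvec" (rotation vector, rad) and "tvec" (3), from world to camera coordinates, as OpenCV has them; the wrist camera has in their place "tool_from_camera" (4x4, takes a point from camera to tool coordinates, whose origin is the TCP and whose axes are the flange's). Camera axes: x right, y down, z forward; pixel columns grow to the right and rows downward; lengths in m; the calibration is good to about 2 mm. A picture is of the moment at which its call begins: read the wrist's pose just before it. calibration takes no time and is no camera call.
- robot.close_job(): hands the job in, once; it reports no verdict.
The state is a dict: "time": time; "joint_positions": joint angles; "qvel": joint speeds; "joint_torque": joint torques, N m; "tool_pos": TCP position; "ee_rot": TCP orientation; "wrist_force": force on the tool from outside, world axes, zero at the start; "wrist_torque": the same for the moment, N m; "width": finger opening in m.
Only numpy, scipy, OpenCV 4.12 (cv2) and the standard library are available. Lean on these libraries where they do the work, as an engineer would, in place of code of your own. Each camera call takes 0.05 s, during which the arm holds its last target. There are 200 camera calls.

## Working session

There is one attempt and no reset: what is moved stays moved. The work goes in short steps, Python scripts to look and compute and a tool call to move; the robot and the scene stay as the last step left them, time stands still between calls to the robot, and variables do not carry over. Pictures are saved under pics/ and viewed, about 8 in all and at most 12, crops included, and the job is handed in when it is done.

Besides the shell and the picture viewer there is one more tool, called after "Request:" as name(argument=value, ...) on one line, values as JSON. servo_tool: Moves the arm, as the interface text tells. Its arguments: {"type":"object","properties":{"series":{"type":"string"}},"required":["series"]}

```bash
mkdir -p pics; cat > h.py <<'E'
import numpy as np, cv2
from bench import robot, snapshot, calibration
def cam(n):
    c=calibration(n); K=np.array([[c['fx'],0,c['cx']],[0,c['fy'],c['cy']],[0,0,1.]])
    R=cv2.Rodrigues(np.array(c['rvec'],float))[0]; return K,R,np.array(c['tvec'],float).ravel()
def cloud(n,d):
    K,R,t=cam(n); v,u=np.mgrid[:d.shape[0],:d.shape[1]]
    p=np.stack([(u-K[0,2])/K[0,0]*d,(v-K[1,2])/K[1,1]*d,d],-1)
    return (p-t)@R
def ray(n,u,v,z):
    K,R,t=cam(n); o=-R.T@t; d=R.T@np.linalg.inv(K)@np.array([u,v,1.]); return o+d*(z-o[2])/d[2]
def proj(n,P):
    K,R,t=cam(n); q=K@(R@np.asarray(P,float)+t); return q[:2]/q[2]
def save(p,f): cv2.imwrite('pics/'+f,p[...,::-1])
E
python3 - <<'E'
from h import *
for n in('scene','top'):
    p,d=snapshot(n); save(p,n+'.png'); np.savez(n,p=p,d=d)
    K,R,t=cam(n); print(n,K[0,0],(-R.T@t).round(3),R[2].round(3))
a,b=[np.load(n+'.npz')['p'] for n in('scene','top')]
cv2.imwrite('pics/both.png',np.hstack([a,b])[...,::-1][:, :])
o=robot.get_obs();print(o['tool_pos'],o['ee_rot'],o['width'],o['time'])
E
```

```text
scene 429.23397417807206 [0.142 0.991 0.764] [ 0.413 -0.699 -0.584]
top 488.1784306956294 [0.511 0.173 1.139] [ 0.102  0.034 -0.994]
[ 0.20883616 -0.50828049  0.20443147] [-3.13962861e+00 -1.75462990e-04  3.89806160e-01] 0.09394621213371476 0.1
```

View pics/scene.png

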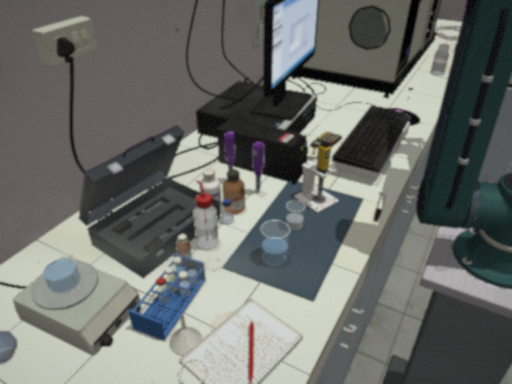

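View pics/top.png

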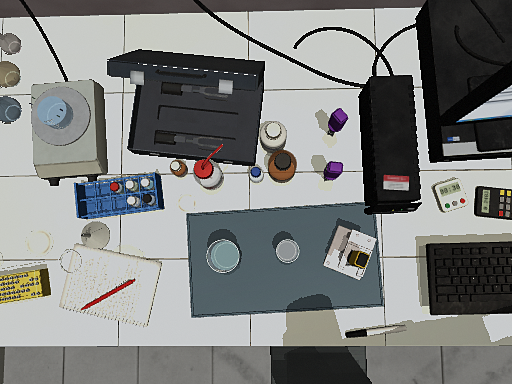

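The scene view shows the yellow tester at (323,157) in the white stand, with the beakers at (295,213) and (275,240). In the top view the stand is at (350,253), the small beaker at (287,250) and the large one at (223,255). Could be mistaken for the tester: the purple ones at top (338,120) and (333,170), scene (230,148) and (258,157), and the yellow rack at top (22,285). I choose the yellow tester in the stand and check it in a close crop.

```bash
python3 - <<'E'
from h import *
S=np.load('scene.npz');T=np.load('top.npz')
a=cv2.resize(S['p'][120:220,270:370],(400,400),interpolation=2);b=cv2.resize(T['p'][215:290,315:390],(400,400),interpolation=2)
save(np.hstack([a,b]),'crop1.png')
Ct=cloud('top',T['d']);Cs=cloud('scene',S['d'])
def st(n,C,p,box,f):
    u0,u1,v0,v1=box; c=C[v0:v1,u0:u1].reshape(-1,3);q=p[v0:v1,u0:u1].reshape(-1,3).astype(int);m=f(q,c);c=c[m]
    print(n,len(c),np.percentile(c,[2,50,98],axis=0).round(3).tolist()); return c
yel=lambda q,c:(q[:,0]-q[:,2]>70)&(q[:,0]>120)
st('tst top',Ct,T['p'],(315,390,215,290),yel)
st('tst scene',Cs,S['p'],(300,345,130,190),yel)
c=st('high top',Ct,T['p'],(315,390,215,290),lambda q,c:(c[:,2]>.165))
c=st('fork',Ct,T['p'],(315,390,215,290),lambda q,c:(abs(c[:,2]-.114)<.008)&(q.min(1)>130))
print(cv2.minAreaRect((c[:,:2]*1000).astype(np.float32)))
c=st('base',Ct,T['p'],(315,390,215,290),lambda q,c:(abs(c[:,2]-.009)<.006)&(q.min(1)>130))
print(cv2.minAreaRect((c[:,:2]*1000).astype(np.float32)))
for nm,box,h in(('rb',(265,310,230,270),.069),('sb',(200,250,232,280),.094)):
    c=st(nm,Ct,T['p'],box,lambda q,c:(abs(c[:,2]-h)<.008))
    if len(c)>5: print(cv2.minEnclosingCircle((c[:,:2]*1000).astype(np.float32)))
    st(nm+' hi',Ct,T['p'],box,lambda q,c:c[:,2]>.01)
E
```

```text
tst top 47 [[0.466, -0.014, 0.183], [0.479, 0.004, 0.191], [0.497, 0.014, 0.195]]
tst scene 16 [[0.466, -0.0, 0.184], [0.471, 0.009, 0.189], [0.482, 0.014, 0.191]]
high top 257 [[0.466, -0.012, 0.172], [0.483, 0.004, 0.196], [0.511, 0.173, 1.139]]
fork 585 [[0.45, -0.04, 0.113], [0.508, -0.008, 0.117], [0.535, 0.029, 0.122]]
((492.41192626953125, -5.21051025390625), (53.77134704589844, 84.60774993896484), 67.39189910888672)
base 627 [[0.435, -0.088, 0.004], [0.481, 0.018, 0.012], [0.549, 0.047, 0.015]]
((508.8782958984375, -44.62779235839844), (149.17306518554688, 160.63084411621094), 67.351318359375)
rb 436 [[0.475, 0.114, 0.066], [0.497, 0.137, 0.07], [0.52, 0.159, 0.075]]
((497.40570068359375, 137.15911865234375), 25.48361587524414)
rb hi 447 [[0.475, 0.114, 0.066], [0.498, 0.138, 0.07], [0.52, 0.162, 0.078]]
sb 873 [[0.456, 0.245, 0.092], [0.488, 0.276, 0.095], [0.519, 0.307, 0.1]]
((487.734375, 275.9488220214844), 35.75395202636719)
sb hi 937 [[0.456, 0.241, 0.037], [0.489, 0.274, 0.095], [0.519, 0.307, 0.101]]
```

View pics/crop1.png

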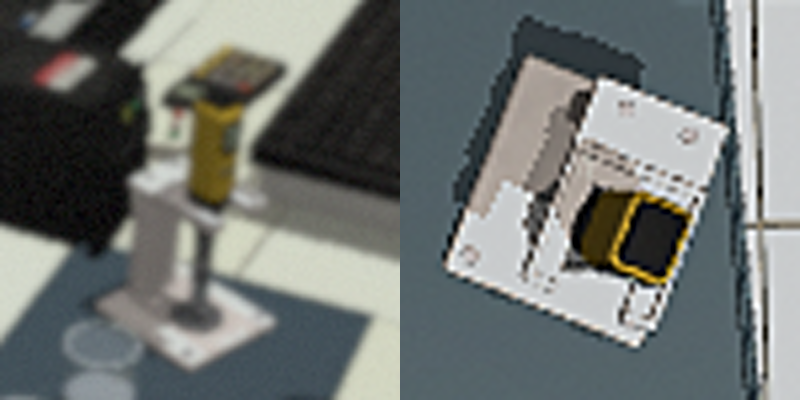

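The crop confirms the yellow, black-capped tester hanging in the white fork. Its column is on the +x side and the slot opens towards the robot and to the left. Next I refine its axis and yaw.

```bash
python3 - <<'E'
from h import *
T=np.load('top.npz');S=np.load('scene.npz')
for n,D,(u0,u1,v0,v1) in(('top',T,(315,390,215,290)),('scene',S,(300,345,125,190))):
    C=cloud(n,D['d'])[v0:v1,u0:u1]; q=D['p'][v0:v1,u0:u1].astype(int)
    for lo,hi in((.1,.125),(.15,.18),(.185,.205)):
        m=(C[...,2]>lo)&(C[...,2]<hi)
        if lo<.12: m&=q.min(2)>110
        else: m&=(abs(C[...,0]-.485)<.04)
        c=C[m]; 
        if len(c)<6: continue
        print(n,lo,len(c),c.mean(0).round(4),cv2.minAreaRect((c[:,:2]*1000).astype(np.float32)))
    # mask silhouettes of cap top, cast at z=.195
    if n=='top':
        m=((C[...,2]>.187)&(C[...,2]<.21)); v,u=np.nonzero(m); P=np.array([ray(n,a+u0,b+v0,.195)[:2] for a,b in zip(u,v)])
        print(cv2.minAreaRect((P*1000).astype(np.float32)))
        m=(abs(C[...,2]-.115)<.008)&(q.min(2)>110); v,u=np.nonzero(m); P=np.array([ray(n,a+u0,b+v0,.115)[:2] for a,b in zip(u,v)])
        print(cv2.minAreaRect((P*1000).astype(np.float32)))
        m=(C[...,2]<.012+.004)&(C[...,2]>.004)&(q.min(2)>100)
        m=cv2.morphologyEx(m.astype(np.uint8),cv2.MORPH_OPEN,np.ones((3,3)));
        v,u=np.nonzero(m); P=np.array([ray(n,a+u0,b+v0,.009)[:2] for a,b in zip(u,v)]);k=P[:,1]>-.07
        print(cv2.minAreaRect((P[k]*1000).astype(np.float32)))
E
```

```text
top 0.1 635 [ 0.5027 -0.0069  0.117 ] ((492.30877685546875, -5.346771240234375), (54.102210998535156, 84.69343566894531), 67.39189910888672)
top 0.15 39 [0.4829 0.0106 0.1651] ((479.2341613769531, 9.303995132446289), (33.19157791137695, 13.70508098602295), 7.483981132507324)
top 0.185 195 [0.4812 0.0013 0.1949] ((480.9448547363281, 0.3673591613769531), (23.520105361938477, 30.22882843017578), 66.56974029541016)
((481.03961181640625, 1.3650665283203125), (24.052522659301758, 30.04690170288086), 66.60443115234375)
((492.1471252441406, -5.796150207519531), (54.112117767333984, 84.372314453125), 67.65849304199219)
((493.7164306640625, 0.085906982421875), (77.58028411865234, 98.41883087158203), 67.4043960571289)
scene 0.1 203 [4.934e-01 1.000e-04 1.142e-01] ((532.2543334960938, -39.04217529296875), (72.3846664428711, 202.23190307617188), 49.737022399902344)
scene 0.15 123 [0.4772 0.0097 0.1658] ((477.48931884765625, 8.756538391113281), (33.79015350341797, 23.15038299560547), 17.369550704956055)
scene 0.185 73 [0.4787 0.0058 0.1919] ((479.7674560546875, 3.979736328125), (23.00503921508789, 28.26474380493164), 62.14818572998047)
```

Tester axis is at (0.481, 0.001) and yaw −0.395. The cap measures 24×30 mm at z 0.195, which matches the description.

Request:
servo_tool(series="-1 1 -0.8 -2 0.05; -1 3 -2.5 -4 0.1; -1 6 -5 -4.6 0.15; -1 9 -7.5 -4.6 0.2; -1 12 -10 -4.6 0.25; -1 15 -12.5 -4.6 0.3; -1 18 -15 -4.6 0.35; -1 21 -17.5 -4.6 0.4; -1 24 -20 -4.6 0.45; -1 27 -22.3 -4.6 0.5; -1 30 -24.8 -4.6 0.55; -1 33 -27.3 -4.6 0.6; -1 36 -29.7 -4.6 0.65; -1 39 -32.2 -4.6 0.7; -1 41.5 -34.3 -4.6 0.75; -1 43.5 -36 -4.6 0.785; -1 44.5 -36.75 -4.6 0.785; -1 44.5 -36.75 -4.6 0.785; -1 44.5 -36.75 -4.6 0.785; -1 44.5 -36.75 -4.6 0.785")

```text
time: 1.77
tool_pos: [0.4805, -0.001, 0.2513]
ee_rot: [3.141, 0.0, -0.396]
wrist_force: [-0.6, 0.0, -0.4]
width: 0.094
```

```bash
python3 - <<'E'
from h import *
o=robot.get_obs();print(o['tool_pos'],o['ee_rot'],o['time'],o['joint_positions'],o['wrist_force'])
p,d=snapshot('wrist');save(p,'w1.png');np.savez('w1',p=p,d=d,o=np.r_[o['tool_pos'],o['ee_rot']])
c=calibration('wrist');print(c)
E
```

```text
[ 0.48049114 -0.00095793  0.25133079] [ 3.14054329e+00  2.79559885e-04 -3.96130261e-01] 1.7667 [-1.19378062e-01 -7.23592495e-02  1.44131522e+00 -9.52488424e-04
  1.77319224e+00  1.84735717e+00] [-0.61425493  0.025037   -0.41855155]
{'fx': 268.0492206266086, 'fy': 268.0492206266086, 'cx': 261.1296795626104, 'cy': 194.7852323993065, 'tool_from_camera': array([[ 2.35838982e-03, -9.68893273e-01, -2.47467702e-01,
         7.12609501e-02],
       [ 9.99996795e-01,  2.51294613e-03, -3.08704278e-04,
         7.99170138e-04],
       [ 9.20974503e-04, -2.47466181e-01,  9.68896094e-01,
        -1.79014016e-01],
       [ 0.00000000e+00,  0.00000000e+00,  0.00000000e+00,
         1.00000000e+00]])}
```

View pics/w1.png

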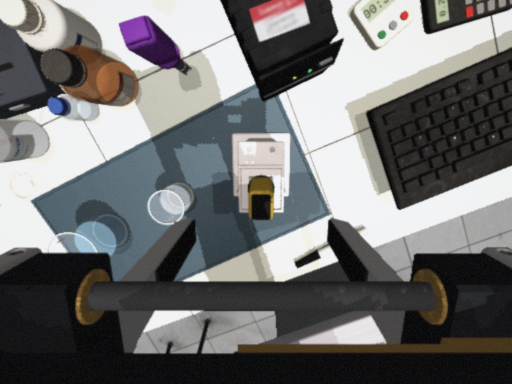

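The wrist view shows the tester cap at (261,205), square to the jaws, with the small beaker at (170,203) and the large one at (85,240). Next I locate everything in this view.

```bash
cat >> h.py <<'E'
from scipy.spatial.transform import Rotation as Ro
def wcloud(d,pose):
    c=calibration('wrist'); v,u=np.mgrid[:d.shape[0],:d.shape[1]]
    p=np.stack([(u-c['cx'])/c['fx']*d,(v-c['cy'])/c['fy']*d,d],-1); M=np.array(c['tool_from_camera'])
    return (p@M[:3,:3].T+M[:3,3])@Ro.from_euler('xyz',pose[3:]).as_matrix().T+pose[:3]
E
python3 - <<'E'
from h import *
W=np.load('w1.npz');C=wcloud(W['d'],W['o']);q=W['p'].astype(int)
B=C[120:225,220:300].reshape(-1,3);Q=q[120:225,220:300].reshape(-1,3)
def rep(n,c,s=1000): print(n,len(c),c.mean(0).round(4),np.median(c[:,2]).round(4),cv2.minAreaRect((c[:,:2]*1000).astype(np.float32)))
rep('cap',B[(abs(B[:,2]-.195)<.006)]); rep('fork',B[(abs(B[:,2]-.115)<.007)])
rep('base',B[(abs(B[:,2]-.009)<.004)&(Q.min(1)>100)])
for n,(u0,u1,v0,v1),h in(('rb',(140,200,180,230),.069),('sb',(45,135,210,260),.094)):
    c=C[v0:v1,u0:u1].reshape(-1,3);c=c[abs(c[:,2]-h)<.007]; rep(n,c);print(cv2.minEnclosingCircle((c[:,:2]*1000).astype(np.float32)))
E
```

```text
cap 695 [ 0.482  -0.0024  0.1952] 0.1967 ((481.24139404296875, -1.986027717590332), (22.65080451965332, 26.838037490844727), 67.6052474975586)
fork 2382 [ 0.5005 -0.0098  0.1165] 0.1159 ((491.58355712890625, -6.293590545654297), (54.04225540161133, 85.20512390136719), 67.66446685791016)
base 964 [ 0.5054 -0.013   0.0113] 0.0114 ((498.365966796875, -15.08599853515625), (100.97395324707031, 117.290771484375), 67.34701538085938)
rb 1037 [0.4968 0.1353 0.0698] 0.0699 ((496.3599853515625, 135.57269287109375), (49.40279769897461, 49.9657096862793), 22.080724716186523)
((496.0956115722656, 135.73020935058594), 25.770660400390625)
sb 972 [0.5023 0.265  0.0945] 0.0949 ((503.7146301269531, 265.7047424316406), (69.34864044189453, 32.21403121948242), 65.16233825683594)
((493.13763427734375, 270.600341796875), 34.82769775390625)
```

Both views agree to about 2 mm. Descend 11.2 cm.

Request:
servo_tool(series="-1 0 0 1 0; -1 0 0 2.5 0; -1 0 0 4 0; -1 0 0 5.5 0; -1 0 0 7 0; -1 0 0 8.5 0; -1 0 0 9.8 0; -1 0 0 10.7 0; -1 0 0 11.2 0; -1 0 0 11.2 0; 1 0 0 11.2 0; 1 0 0 11.2 0; 1 0 0 11.2 0; 1 0 0 11.2 0; 1 0 0 11.2 0; 1 0 0 11.2 0; 1 0 0 11.2 0; 1 0 0 11.2 0; 1 0 0 11.2 0; 1 0 0 11.2 0")

```text
time: 3.48
tool_pos: [0.481, 0.0003, 0.1394]
ee_rot: [3.141, -0.0, -0.395]
wrist_force: [0.4, -0.7, 0.3]
width: 0.0309
```

Request:
servo_tool(series="1 0 0 0 0; 1 0 0 0 0; 1 0 0 0 0; 1 0 0 0 0; 1 0 0 0 0")

```text
time: 3.9
tool_pos: [0.4809, 0.0002, 0.1394]
ee_rot: [3.141, -0.0, -0.395]
wrist_force: [0.1, -0.6, -0.7]
width: 0.0238
```

The grip is at 24 mm, as it should be. Lift 13 cm straight up.

Request:
servo_tool(series="1 0 0 -0.5 0; 1 0 0 -1.2 0; 1 0 0 -2.2 0; 1 0 0 -3.4 0; 1 0 0 -4.8 0; 1 0 0 -6.2 0; 1 0 0 -7.6 0; 1 0 0 -9 0; 1 0 0 -10.4 0; 1 0 0 -11.6 0; 1 0 0 -12.5 0; 1 0 0 -13 0; 1 0 0 -13 0; 1 0 0 -13 0")

```text
time: 5.07
tool_pos: [0.4809, 0.0003, 0.2694]
ee_rot: [3.141, 0.0, -0.395]
wrist_force: [0.5, 0.4, -1.0]
width: 0.0239
```

```bash
python3 - <<'E'
from h import *
o=robot.get_obs();print(o['tool_pos'],o['width'],o['wrist_force'])
for n in('scene','top'):
    p,d=snapshot(n); np.savez(n+'2',p=p,d=d)
    P=o['tool_pos']; x,y,z=P
    for nm,h in(('tip',z-.116),('line',z-.079),('collar',z-.026),('cap',z+.056)): print(n,nm,proj(n,(x,y,h)).round(1))
    if n=='scene': a=p
    else:b=p
    
save(np.hstack([cv2.resize(a[60:240,240:375],(450,600),interpolation=2),cv2.resize(b[210:300,180:232+0+20],(340,425),interpolation=2)[:0+425].repeat(1,0) if 0 else np.zeros((600,1,3),np.uint8)]),'lift.png')
E
```

```text
[4.80947021e-01 2.89162061e-04 2.69354135e-01] 0.02388387203191226 [ 0.48859811  0.37080691 -1.0302415 ]
scene tip [322.6 157.2]
scene line [323.8 145.4]
scene collar [325.7 127.8]
scene cap [328.8  98.6]
top tip [357.7 258.7]
top line [361.1 259.2]
top collar [366.5 260.1]
top cap [376.3 261.7]
```

View pics/lift.png

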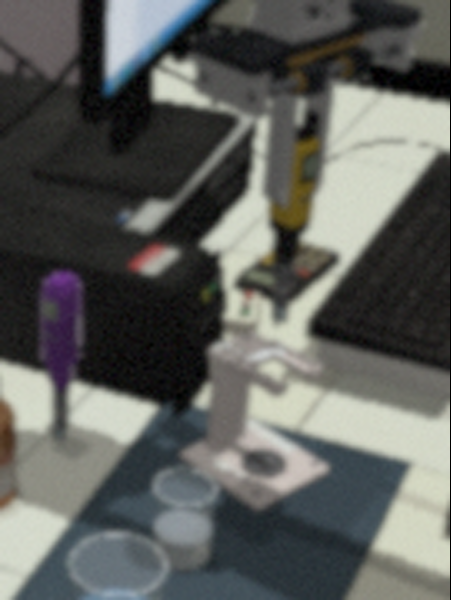

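The tester hangs clear above the fork with its tip at about scene (324,155), within 2 px of the prediction. Next I check tilt numerically from the wrist depth.

```bash
cat > tilt.py <<'E'
from h import *
o=robot.get_obs();p,d=snapshot('wrist');np.savez('w2',p=p,d=d)
pose=np.r_[o['tool_pos'],o['ee_rot']];C=wcloud(d,pose)
T=(C-pose[:3])@Ro.from_euler('xyz',pose[3:]).as_matrix()   # tool coords
for lo,hi in((-.05,-.03),(-.01,.02),(.03,.05),(.06,.075),(.08,.095),(.095,.112)):
    m=(d>0)&(abs(T[...,0])<.03)&(abs(T[...,1])<.022)&(T[...,2]>lo)&(T[...,2]<hi);c=T[m]
    if len(c)>3: print(lo,len(c),'y mid',((np.percentile(c[:,1],3)+np.percentile(c[:,1],97))/2*1e3).round(1),'y width',(np.ptp(np.percentile(c[:,1],[3,97]))*1e3).round(1),'x front',(np.percentile(c[:,0],90)*1e3).round(1))
save(p,'w2.png')
E
python3 tilt.py
```

```text
-0.05 1233 y mid 0.0 y width 41.2 x front 14.8
-0.01 572 y mid 0.7 y width 35.4 x front 15.0
0.03 10 y mid 1.1 y width 9.1 x front 10.7
0.06 50 y mid 1.1 y width 12.4 x front 7.3
0.08 46 y mid 1.0 y width 12.9 x front 7.4
0.095 8 y mid -0.2 y width 3.6 x front 7.8
```

No tilt: the case and electrode are centred on the tool to about 1 mm. Move over the rinse beaker at (0.4968, 0.1365).

Request:
servo_tool(series="1 -0.2 -0.6 0 0; 1 -0.6 -2 0 0; 1 -1.1 -3.8 0 0; 1 -1.6 -5.6 0 0; 1 -2.1 -7.4 0 0; 1 -2.6 -9.2 0 0; 1 -3.1 -10.9 0 0; 1 -3.5 -12.3 0 0; 1 -3.7 -13 0 0; 1 -3.8 -13.15 0 0; 1 -3.8 -13.15 0 0; 1 -3.8 -13.15 0 0; 1 -3.8 -13.15 0 0")

```text
time: 6.3
tool_pos: [0.4965, 0.1355, 0.2695]
ee_rot: [3.141, -0.0, -0.396]
wrist_force: [0.0, -0.1, -1.5]
width: 0.0236
```

```bash
python3 tilt.py; python3 - <<'E'
from h import *
o=robot.get_obs();pose=np.r_[o['tool_pos'],o['ee_rot']];print(pose.round(4))
W=np.load('w2.npz');C=wcloud(W['d'],pose).reshape(-1,3)
for n,(x,y),h,r in(('rb',(.4968,.1365),.069,.026),('sb',(.490,.274),.094,.036)):
    k=(abs(C[:,2]-h)<.006)&(np.hypot(C[:,0]-x,C[:,1]-y)<.05);c=C[k];print(n,len(c),cv2.minEnclosingCircle((c[:,:2]*1000).astype(np.float32)))
E
```

```text
-0.05 1215 y mid -0.0 y width 41.2 x front 14.8
-0.01 573 y mid 0.7 y width 35.0 x front 15.0
0.03 10 y mid 1.1 y width 9.0 x front 10.5
0.06 52 y mid 1.1 y width 12.3 x front 7.3
0.08 47 y mid 0.9 y width 12.9 x front 7.5
0.095 7 y mid -0.6 y width 4.5 x front 7.6
[ 4.9650e-01  1.3550e-01  2.6950e-01  3.1413e+00 -2.0000e-04 -3.9630e-01]
rb 912 ((496.5852966308594, 135.8733673095703), 25.521312713623047)
sb 1958 ((487.011474609375, 274.4621887207031), 35.78711700439453)
```

View pics/w2.png

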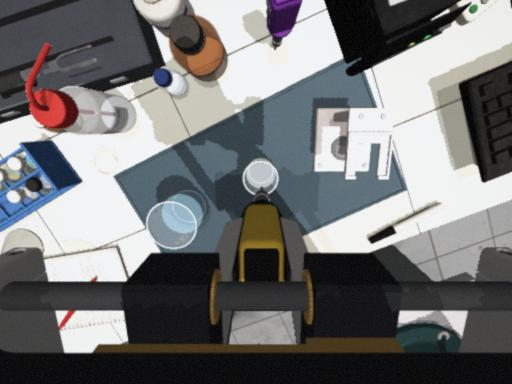

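The tip, at about (261,195), sits over the small beaker at (261,178), and the computed offset is under 1 mm. The large beaker is at (172,225). Descend 14.3 cm.

Request:
servo_tool(series="1 0 0 0.6 0; 1 0 0 1.8 0; 1 0 0 3.2 0; 1 0 0 4.6 0; 1 0 0 6 0; 1 0 0 7.4 0; 1 0 0 8.8 0; 1 0 0 10.2 0; 1 0 0 11.4 0; 1 0 0 12.5 0; 1 0 0 13.3 0; 1 0 0 13.9 0; 1 0 0 14.3 0; 1 0 0 14.3 0; 1 0 0 14.3 0; 1 0 0 14.3 0; 1 0 0 14.3 0; 1 0 0 14.3 0; 1 0 0 14.3 0; 1 0 0 14.3 0")

```text
time: 8.02
tool_pos: [0.4967, 0.1363, 0.1267]
ee_rot: [-3.141, -0.0, -0.395]
wrist_force: [-0.3, -0.1, -0.1]
width: 0.0236
```

```bash
python3 - <<'E'
from h import *
o=robot.get_obs();print(o['tool_pos'],proj('scene',o['tool_pos']-[0,0,.1164]))
p,d=snapshot('scene');save(cv2.resize(p[130:270,240:352],(480,600),interpolation=2),'dip1.png')
E
```

```text
[0.49666687 0.13628611 0.12673087] [293.89447068 222.64138417]
```

View pics/dip1.png

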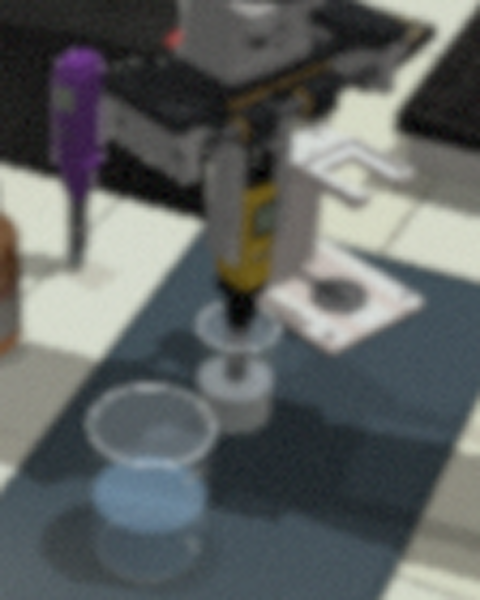

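The electrode is in the small beaker's water at crop (238,380), with the glass upright and no force. Raise it, then go over the sample beaker.

Request:
servo_tool(series="1 0 0 -0.6 0; 1 0 0 -2 0; 1 0 0 -4 0; 1 0 0 -6 0; 1 0 0 -8 0; 1 0 0 -10 0; 1 0 0 -12 0; 1 0 0 -13.4 0; 1 0 0 -14.2 0; 1 0 0 -14.3 0; 1 -0.6 -1.2 -14.3 -0.03; 1 -1.5 -3 -14.3 -0.08; 1 -2.5 -5 -14.3 -0.13; 1 -3.5 -7 -14.3 -0.18; 1 -4.5 -9 -14.3 -0.23; 1 -5.4 -10.8 -14.3 -0.27; 1 -6 -12 -14.3 -0.3; 1 -6.2 -12.45 -14.3 -0.3; 1 -6.2 -12.45 -14.3 -0.3; 1 -6.2 -12.45 -14.3 -0.3")

```text
time: 9.73
tool_pos: [0.4872, 0.2744, 0.2689]
ee_rot: [3.14, 0.001, -0.096]
wrist_force: [0.7, -0.4, -0.6]
width: 0.0238
```

```bash
python3 tilt.py; python3 - <<'E'
from h import *
o=robot.get_obs();pose=np.r_[o['tool_pos'],o['ee_rot']];print(pose.round(4),o['joint_positions'].round(2))
W=np.load('w2.npz');C=wcloud(W['d'],pose).reshape(-1,3)
for n,(x,y),h,r in(('rb',(.4968,.1365),.069,.026),('sb',(.490,.274),.094,.036)):
    k=(abs(C[:,2]-h)<.006)&(np.hypot(C[:,0]-x,C[:,1]-y)<.05);c=C[k];print(n,len(c),cv2.minEnclosingCircle((c[:,:2]*1000).astype(np.float32)))
E
```

```text
-0.05 1237 y mid 0.0 y width 41.3 x front 14.6
-0.01 571 y mid 0.4 y width 34.8 x front 14.8
0.03 10 y mid 0.9 y width 9.0 x front 10.5
0.06 50 y mid 1.0 y width 12.3 x front 7.0
0.08 44 y mid 0.8 y width 13.0 x front 7.2
0.095 11 y mid 1.1 y width 8.6 x front 7.7
[ 4.8740e-01  2.7420e-01  2.6920e-01  3.1406e+00  2.0000e-04 -9.6600e-02] [ 0.41  0.11  1.23 -0.    1.81  2.08]
rb 1056 ((497.2753601074219, 135.962158203125), 25.558992385864258)
sb 1900 ((487.7094421386719, 274.41595458984375), 35.58098220825195)
```

Centred to within 1 mm. Descend 13.7 cm (tip about 16 mm, 25 mm immersed) and hold for well over 2 s.

Request:
servo_tool(series="1 0 0 0.6 0; 1 0 0 1.8 0; 1 0 0 3.2 0; 1 0 0 4.6 0; 1 0 0 6 0; 1 0 0 7.4 0; 1 0 0 8.8 0; 1 0 0 10.2 0; 1 0 0 11.4 0; 1 0 0 12.4 0; 1 0 0 13.1 0; 1 0 0 13.5 0; 1 0 0 13.7 0; 1 0 0 13.7 0; 1 0 0 13.7 0; 1 0 0 13.7 0; 1 0 0 13.7 0; 1 0 0 13.7 0; 1 0 0 13.7 0; 1 0 0 13.7 0")

```text
time: 11.45
tool_pos: [0.4873, 0.2751, 0.1326]
ee_rot: [-3.142, -0.0, -0.095]
wrist_force: [0.3, 0.3, -0.8]
width: 0.0242
```

Request:
servo_tool(series="1 0 0 0 0; 1 0 0 0 0; 1 0 0 0 0; 1 0 0 0 0; 1 0 0 0 0; 1 0 0 0 0; 1 0 0 0 0; 1 0 0 0 0; 1 0 0 0 0; 1 0 0 0 0; 1 0 0 0 0; 1 0 0 0 0; 1 0 0 0 0; 1 0 0 0 0; 1 0 0 0 0; 1 0 0 0 0; 1 0 0 0 0; 1 0 0 0 0; 1 0 0 0 0; 1 0 0 0 0")

```text
time: 13.12
tool_pos: [0.4873, 0.275, 0.1325]
ee_rot: [3.141, -0.0, -0.095]
wrist_force: [-0.0, -0.2, -1.2]
width: 0.0233
```

Request:
servo_tool(series="1 0 0 0 0; 1 0 0 0 0; 1 0 0 0 0; 1 0 0 0 0; 1 0 0 0 0; 1 0 0 0 0; 1 0 0 0 0; 1 0 0 0 0; 1 0 0 0 0; 1 0 0 0 0")

```text
time: 13.95
tool_pos: [0.4872, 0.275, 0.1325]
ee_rot: [3.142, -0.0, -0.095]
wrist_force: [-0.3, -0.1, -1.6]
width: 0.0237
```

```bash
python3 - <<'E'
from h import *
p,d=snapshot('scene');save(cv2.resize(p[130:270,240:352],(480,600),interpolation=2),'dip2.png')
E
```

```text
(no output)
```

View pics/dip2.png

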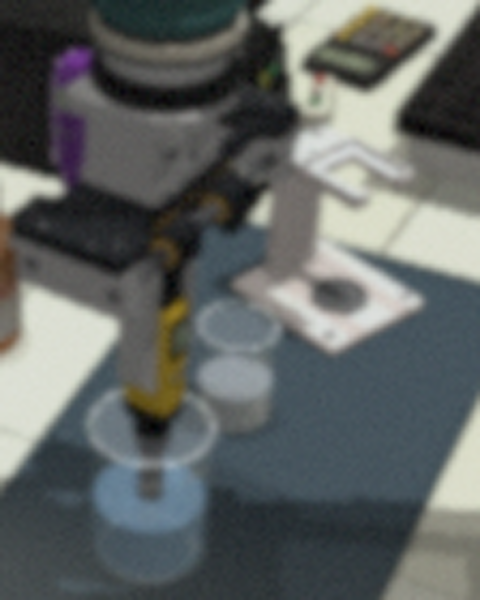

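The electrode pierces the blue surface mid-beaker at crop (150,495), with the glass upright. It has been held there for 2.5 s. Lift and return over the stand.

Request:
servo_tool(series="1 0 0 -0.6 0; 1 0 0 -2 0; 1 0 0 -4 0; 1 0 0 -6 0; 1 0 0 -8 0; 1 0 0 -10 0; 1 0 0 -12 0; 1 0 0 -13.2 0; 1 0 0 -13.8 0; 1 0 0 -14 0; 1 0 0 -14 0")

```text
time: 14.92
tool_pos: [0.4872, 0.275, 0.2722]
ee_rot: [3.141, 0.0, -0.095]
wrist_force: [-0.4, 0.3, -0.8]
width: 0.0239
```

Request:
servo_tool(series="1 0.05 0.7 0 0.01; 1 0.2 2.2 0 0.03; 1 0.3 4.2 0 0.05; 1 0.5 6.4 0 0.07; 1 0.6 8.6 0 0.1; 1 0.8 10.8 0 0.12; 1 0.9 13 0 0.15; 1 1.1 15.2 0 0.17; 1 1.3 17.4 0 0.2; 1 1.4 19.6 0 0.22; 1 1.6 21.8 0 0.25; 1 1.8 24 0 0.27; 1 1.9 25.8 0 0.29; 1 2 26.9 0 0.3; 1 2 27.4 0 0.3; 1 2 27.4 0 0.3; 1 2 27.4 0 0.3; 1 2 27.4 0 0.3")

```text
time: 16.42
tool_pos: [0.481, 0.0012, 0.2723]
ee_rot: [-3.141, 0.001, -0.394]
wrist_force: [0.0, 0.9, -1.0]
width: 0.024
```

```bash
python3 tilt.py; python3 - <<'E'
from h import *
o=robot.get_obs();pose=np.r_[o['tool_pos'],o['ee_rot']];print(pose.round(4))
W=np.load('w2.npz');C=wcloud(W['d'],pose).reshape(-1,3)
k=(abs(C[:,2]-.115)<.007)&(np.hypot(C[:,0]-.49,C[:,1]+.005)<.07);c=C[k];print(len(c),cv2.minAreaRect((c[:,:2]*1000).astype(np.float32)))
E
```

```text
-0.05 1231 y mid 0.0 y width 41.0 x front 14.8
-0.01 575 y mid 0.6 y width 35.3 x front 15.0
0.03 10 y mid 1.1 y width 9.1 x front 10.5
0.06 51 y mid 1.1 y width 12.3 x front 7.2
0.08 46 y mid 1.1 y width 12.7 x front 7.3
0.095 7 y mid 1.1 y width 1.1 x front 7.7
[ 4.8110e-01  1.2000e-03  2.7240e-01 -3.1414e+00  2.0000e-04 -3.9370e-01]
2120 ((492.1607971191406, -6.638843536376953), (53.89438247680664, 83.67935180664062), 67.27552032470703)
```

The grasp is unchanged. Descend to about 8 mm above the seat and check before seating.

Request:
servo_tool(series="1 0 0.05 0.5 0; 1 0 0.05 1.5 0; 1 0 0.05 2.8 0; 1 0 0.05 4.1 0; 1 0 0.05 5.4 0; 1 0 0.05 6.7 0; 1 0 0.05 8 0; 1 0 0.05 9.2 0; 1 0 0.05 10.3 0; 1 0 0.05 11.2 0; 1 0 0.05 11.9 0; 1 0 0.05 12.3 0; 1 0 0.05 12.5 0; 1 0 0.05 12.5 0; 1 0 0.05 12.5 0")

```text
time: 17.72
tool_pos: [0.4813, -0.0001, 0.148]
ee_rot: [-3.141, -0.001, -0.395]
wrist_force: [-0.5, -0.5, -0.1]
width: 0.024
```

Request:
servo_tool(series="1 0 0 0.2 0; 1 0 0 0.4 0; 1 0 0 0.6 0; 1 0 0 0.75 0; 1 0 0 0.83 0; 1 0 0 0.83 0; 1 0 0 0.83 0; 1 0 0 0.83 0")

```text
time: 18.38
tool_pos: [0.4809, -0.0001, 0.1394]
ee_rot: [3.141, -0.0, -0.395]
wrist_force: [-0.8, 0.5, 1.0]
width: 0.0237
```

Back at the original height with about 1 N of force. Open.

Request:
servo_tool(series="0.4 0 0 0 0; 0.3 0 0 0 0; 0.1 0 0 0 0; -0.1 0 0 0 0; -0.4 0 0 0 0; -0.7 0 0 0 0; -1 0 0 0 0; -1 0 0 0 0; -1 0 0 0 0; -1 0 0 0 0; -1 0 0 0 0; -1 0 0 0 0; -1 0 0 0 0; -1 0 0 0 0; -1 0 0 0 0; -1 0 0 0 0")

```text
time: 19.72
tool_pos: [0.4809, -0.0001, 0.1392]
ee_rot: [3.142, -0.0, -0.395]
wrist_force: [-0.0, -0.4, 0.2]
width: 0.094
```

Request:
servo_tool(series="-1 0 0 -0.5 0; -1 0 0 -1.5 0; -1 0 0 -3 0; -1 0 0 -5 0; -1 0 0 -7 0; -1 0 0 -9 0; -1 0 0 -11 0; -1 0 0 -13 0; -1 -3 0 -14 0; -1 -6 0 -14 0; -1 -9 0 -14 0; -1 -12 0 -14 0; -1 -14 0 -14 0; -1 -15 0 -14 0; -1 -15 0 -14 0; -1 -15 0 -14 0; -1 -15 0 -14 0")

```text
time: 21.13
tool_pos: [0.3433, 0.0574, 0.2793]
ee_rot: [3.141, -0.0, -0.396]
wrist_force: [0.7, -0.1, -0.3]
width: 0.0941
```

```bash
python3 - <<'E'
from h import *
o=robot.get_obs();print(o['tool_pos'],o['time'],o['wrist_force'],o['width'])
p,d=snapshot('scene');t,dt=snapshot('top')
save(np.hstack([cv2.resize(p[120:270,230:360],(390,450),interpolation=2),cv2.resize(t[190:290,190:390],(400,200)).copy() if 0 else cv2.resize(t[200:290,310:388],(390,450),interpolation=2)]),'end.png')
C=cloud('top',dt).reshape(-1,3);k=(abs(C[:,2]-.195)<.008)&(np.hypot(C[:,0]-.481,C[:,1])<.04);c=C[k]
if len(c): print('cap',len(c),np.median(c,0).round(4),cv2.minAreaRect((c[:,:2]*1000).astype(np.float32)))
for n,(x,y),h in(('rb',(.4968,.1365),.069),('sb',(.488,.275),.094)):
    k=(abs(C[:,2]-h)<.006)&(np.hypot(C[:,0]-x,C[:,1]-y)<.05);c=C[k];print(n,len(c),cv2.minEnclosingCircle((c[:,:2]*1000).astype(np.float32)))
E
```

```text
[0.34327992 0.05736157 0.27926677] 21.1333 [ 0.74516634 -0.07922167 -0.29996957] 0.09409896290361726
cap 189 [0.4816 0.0017 0.1958] ((480.919189453125, 0.41359519958496094), (24.37982749938965, 29.36616325378418), 65.86721801757812)
rb 428 ((497.50885009765625, 137.1409912109375), 25.54310417175293)
sb 865 ((488.2153015136719, 275.7403564453125), 35.57777786254883)
```

View pics/end.png

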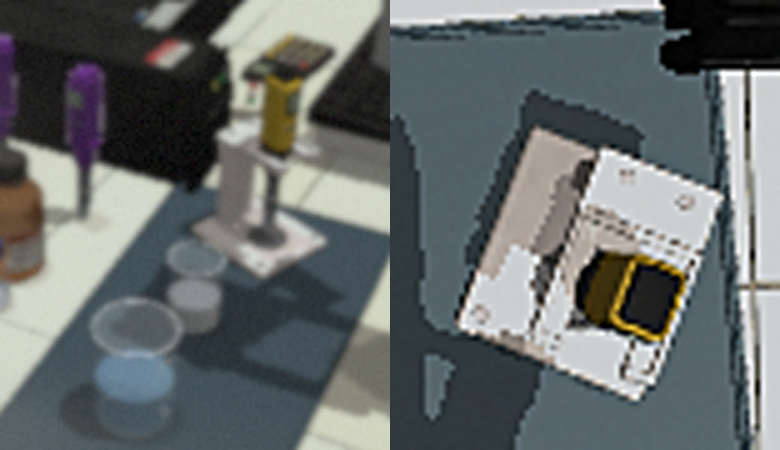

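The final picture shows the tester upright in the fork at crop (280,115), the same as before the grasp. Both glasses stand where they were, at crop (195,290) and (135,365).

```bash
python3 -c "
from bench import robot
print(robot.close_job())"
```

```text
the job is handed in; nothing more can be done
None
```

I took the yellow tester from its stand and rinsed it in the small beaker. I then dipped it in the blue sample for about 2.5 s, hung it back in the fork, and let go. The job was handed in at about 21 s.

**Dips:** By the arm's position, the tip was about 17 mm into the water and 25 mm into the sample. The pictures show the electrode entering both surfaces, but the submerged tip itself could not be seen.

**Last checks:**
- **Tester:** the cap is at (0.481, 0.001) at a height of 0.196 m, the same place as before the grasp to within 1 mm and upright.
- **Glasses:** both beakers are within 0.5 mm of where they started.
- **Forces and clearance:** readings at the end of each move stayed under about 2 N. The gripper is open and clear of everything.

**Disagreements:** the top and wrist cameras differed by up to 3 mm on positions, about what the calibration allows. I did not measure the bottles again at the end, but the arm never went near them.

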